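Unclamp the bottle rack on the shaker and hold it up level

ROBOT

A 6-joint arm with a two-finger parallel gripper is mounted at the origin on the work surface. World frame = base frame: x ahead of the robot, y to its left, z up, the work surface at z = 0. Lengths are in mm, angles in degrees, forces in N, time in s.
With the tool pointing down it reaches from about 350 to 775 mm from the base axis. Payload 5.5 kg.
Tool frame: the origin (TCP) lies midway between the tips of the shut fingers; the grasp point (between the pads) lies 19 mm behind it; z points along the fingers, y is the line along which they close (so a half turn about z gives the same grasp; the last joint's range is limited). The gripper opens to 85 mm and grips with 20 to 120 N. Pads are 22 mm wide; open, the fingers measure 114 mm over their backs; the gripper's body (76 mm by 85 mm) begins 54 mm behind the grasp point. The pads swing forward as they close: fully open they stand 13 mm farther back than shut.
Start: joints at [55.6, 17.945, 2.641, 74.691, 0, 82.002], TCP at [255.712, 515.056, 231.323] pointing down, gripper open.
Joint ranges: [-158.12, 158.12], [-49.38, 96.58], [-58.88, 72.47], [-126.05, 133.96], [-84.25, 85.87], [-180, 180]. Speed limits (degrees/s): [147.25, 147.25, 180, 180, 180, 180].

INTERFACE

Orientations are given as [roll, pitch, yaw] about the fixed x, y, z axes, in that order (R = Rz(yaw) Ry(pitch) Rx(roll)).
In Python, from workcell import env gives the robot as it stands.
- The arm moves only by the shell command python3 -m handwheel 'ROWS' [FORCE]. ROWS is text: rows parted by semicolons, each of 7 numbers parted by spaces: the shift along the tool's x, y, z in m, then the turn, a rotation vector about the tool's x, y, z in degrees, then the opening, from 0 (shut) to 1 (fully open). In form: x y z ax ay az grip; .... A call has 1 to 20 rows; each row is the pose to reach, as a shift and turn from the pose commanded when the call began, along the tool's axes at that moment; what a row does not reach only later rows make up. A row lasts 1/10 s, in which the tool goes at most 50 mm and 8.59 degrees, less where a joint would pass 70% of its speed; a pose out of reach is approached as far as the arm can. A call with a gripper value outside its range is refused whole. The fingers move at their own pace and stop on an object; FORCE is the grip in N (left out, the last holds). Time passes only in rows, so rows that repeat a pose let the fingers close. It gives the time, the measured TCP pose, the force, the opening and the grip force at its end, in the units of the state.
- env.read_state(): the state, without advancing time (a new reading comes with each control period).
- env.capture(name): name is "side" or "top" or "wrist"; returns a dict with "img" (480x640x3 uint8, red, green, blue), "camera_matrix" (3x3 intrinsics, pixels), "rvec" (rotation vector, rad) and "tvec" (3), from world to camera coordinates, as OpenCV has them. Camera axes: x right, y down, z forward; pixel columns grow to the right and rows downward; lengths in mm; the calibration is good to about 2 mm. A picture is of the moment at which its call begins. There is no depth.
- env.sign_off(): hands the job in; it is judged then, once.
The state is a dict: "time_s": time; "joint_positions": joint angles; "qd": joint speeds; "effort": joint torques, N m; "eef_pos": TCP position; "tool_rot": TCP orientation; "force": force on the tool from outside, world axes, zero at the start; "wrist_torque": the same for the moment, N m; "grip_width": finger opening in mm; "grip_force": force on a finger pad.
Only numpy, scipy, OpenCV 4.12 (cv2) and the standard library are available. Lean on these libraries where they do the work, as an engineer would, in place of code of your own. Each camera call takes 0.05 s, during which the arm holds its last target. There are 200 camera calls.

TASK

Slide the shaker's clamp back, away from the bottle rack, until it comes up against its stop, and leave it there. Then take the rack by its carrying handle, lift it at least 6 cm clear of the platform, level and with all four bottles in it, and finish while holding it there, still and level. Don't shift the beaker, tip box or jar standing around the shaker.

Things in the scene. Friction and masses are not known exactly. Their poses are not given: they have to be found in the camera images.
- shaker: White benchtop shaker, fixed, with a dark rubber-topped platform whose top is 65 mm above the bench. Origin: on the bench, straight below the rack's place. Platform: x -110 to 110 mm, y -105 to 195 mm. z is up; y points from the rack to the clamp, the way the clamp opens. Fences 6 mm high stand round the rack's foot; the clamp's end stop, 16 mm high, is near the +y edge.
- clamp (a joint): Steel slide clamp on the platform, off the rack's +y end. Value in m: 0 = closed, its 6 mm thick lip 12 mm over the rack's foot so the rack cannot be lifted; grows as it slides along the shaker's +y; 0.040 = fully back against its stop. Starts between 0 and 0.006. About 3 N of friction; stays where it is left.
- clamp_post (a point): Point on the clamp's white upright post, 18 mm (shaker x) by 20 mm (shaker y), top 59 mm above the platform; by it the clamp is moved. The point is on the post's axis, 42 mm above the platform. The clamp plate round its foot is 9 mm high, the lip 13 mm. With the clamp closed it lies 117 mm along +y from the rack's centre, at the same x. Axes as the shaker's.
- rack: White plastic rack with four bottles, two by two, and a steel carrying handle over its middle; loose, 0.45 to 0.65 kg loaded. Foot plate 106 mm (x) by 144 mm (y), 5 mm thick; holed plate 100 by 120 mm, 36 to 41 mm up. Origin at the centre of its underside, z up, y along the handle and the shaker's y.
- rack_handle (a point): Centre of the rack's handle bar: steel, 16 mm wide (rack x), 14 mm high, 118 mm long (rack y), level, 135 mm above the rack's underside, carried at y = +-53 mm by two flat uprights. The centre of mass lies straight below this point. The bottles' tops are 45 mm below the bar's underside. Axes as the rack's.
- bottle1: Sample bottle 1, clear with a grey screw cap, 30 mm across and 78 mm high, loose, standing in a 34 mm hole of the rack at x = -28, y = -32 mm of the rack. Origin at the centre of its underside, 5 mm above the rack's underside.
- bottle2: Sample bottle 2, clear with a grey screw cap, 30 mm across and 78 mm high, loose, standing in a 34 mm hole of the rack at x = -28, y = 32 mm of the rack. Origin at the centre of its underside, 5 mm above the rack's underside.
- bottle3: Sample bottle 3, clear with a grey screw cap, 30 mm across and 78 mm high, loose, standing in a 34 mm hole of the rack at x = 28, y = -32 mm of the rack. Origin at the centre of its underside, 5 mm above the rack's underside.
- bottle4: Sample bottle 4, clear with a grey screw cap, 30 mm across and 78 mm high, loose, standing in a 34 mm hole of the rack at x = 28, y = 32 mm of the rack. Origin at the centre of its underside, 5 mm above the rack's underside.
- beaker: Bystander: white plastic beaker, 80 mm across, 100 mm high, loose on the bench off the shaker's -y end. Origin at the centre of its underside.
- tip_box: Bystander: box of pipette tips, 85 by 120 mm, 58 mm high, loose on the bench on the shaker's +x side. Origin at the centre of its underside.
- reagent: Bystander: white jar with a blue cap, 52 mm across, 95 mm high, loose on the bench on the shaker's +x side. Origin at the centre of its underside.

How it is judged (in metres and radians):
On the way, in this order (a step that is already met when the one before it is completed fails the run):
1. the clamp is back against its stop, the rack still standing on the platform (value of joint clamp above 0.036 m and z of rack in the frame of shaker below 0.073 m), for 0.2 s.
2. the rack is lifted clear and level in the fingers (z of rack in the frame of shaker above 0.115 m and angle between rack's own z axis and vertical below 0.12 rad and contact force between rack and the fingers above 2 N and contact force between rack and shaker below 0.3 N), for 0.2 s.
At the end, for the whole second after the job is handed in: Through the last second the fingers hold the rack over 50 mm above the platform, tilted under 0.12 rad, below 0.02 m/s and 0.1 rad/s, touching neither shaker nor bystanders, four bottles in it; clamp within 4 mm of its stop; bystanders moved under 30 mm (all of step 2 and z of each of bottle1, bottle2, bottle3, bottle4 in the frame of rack below 0.02 m and distance between each of bottle1, bottle2, bottle3, bottle4 and rack below 0.05 m and value of joint clamp above 0.036 m and linear speed of rack below 0.02 m/s and angular speed of rack below 0.1 rad/s and contact force between rack and beaker below 0.3 N and contact force between rack and tip_box below 0.3 N and contact force between rack and reagent below 0.3 N and distance of each of beaker, tip_box, reagent from where it was at the start of the episode below 0.03 m); the arm keeps its last pose, push and grip.
It fails at once if the rack or a bottle is tipped (angle between any of rack, bottle1, bottle2, bottle3, bottle4's own z axis and vertical above 0.3 rad).
It fails at once if the rack is pulled up while the clamp is still over it (z of rack in the frame of shaker above 0.085 m and value of joint clamp below 0.016 m).
It fails at once if a bystander is shifted or knocked over (distance of any of beaker, tip_box, reagent from where it was at the start of the episode above 0.03 m or angle between any of beaker, tip_box, reagent's own z axis and vertical above 0.5 rad).
It also fails if it takes over 43 s, if anything falls off the work surface, if the arm or the gripper's body presses on something with over 40 N, if the wrist force passes 120 N, or if a joint passes its speed limit or range.

## Working session

There is one attempt and no reset: what is moved stays moved. The work goes in short steps, Python scripts to look and compute and a shell command to move; the robot and the scene stay as the last step left them, time stands still between calls to the robot, and variables do not carry over. Pictures are saved under pics/ and viewed, at most 10 in all, crops included, and the job is handed in when it is done.

```bash
mkdir -p pics; cat > h.py <<'E'
from workcell import env
import cv2, numpy as np
from scipy.spatial.transform import Rotation as R
def snap(n,f):
    c=env.capture(n); cv2.imwrite('pics/'+f+'.png',c['img'][:,:,::-1]); np.savez('pics/'+f+'.npz',**c); return c
def ray(c,px):
    Rm=cv2.Rodrigues(np.array(c['rvec'],float))[0]; t=np.array(c['tvec'],float).ravel()
    d=Rm.T@np.linalg.inv(c['camera_matrix'])@np.array([px[0],px[1],1.]); return -Rm.T@t, d/np.linalg.norm(d)
def plane(c,px,z):
    o,d=ray(c,px); return o+d*(z-o[2])/d[2]
def tri(c1,p1,c2,p2):
    o1,d1=ray(c1,p1);o2,d2=ray(c2,p2)
    s=np.linalg.lstsq(np.c_[d1,-d2],o2-o1,rcond=None)[0]
    a=o1+s[0]*d1;b=o2+s[1]*d2; return (a+b)/2,np.linalg.norm(a-b)
E
python3 - <<'E'
from h import *
for n in('side','top'):
    c=snap(n,n+'0'); o,d=ray(c,(320,240)); print(n,o.round(),d.round(2))
s=env.read_state();print(s['eef_pos'],s['tool_rot'],s['force'],s['grip_width'],s['time_s'])
E
```

```text
side [431. 408. 716.] [ 0.27 -0.6  -0.76]
top [526. -59. 908.] [ 0.1   0.01 -1.  ]
[255.44105096 514.6509337  230.49661542] [-1.79908028e+02 -1.19897789e-02  1.53598925e+02] [-0.06087947  0.06928257 -0.14504215] 85.67668001892929 0.1
```

View pics/top0.png

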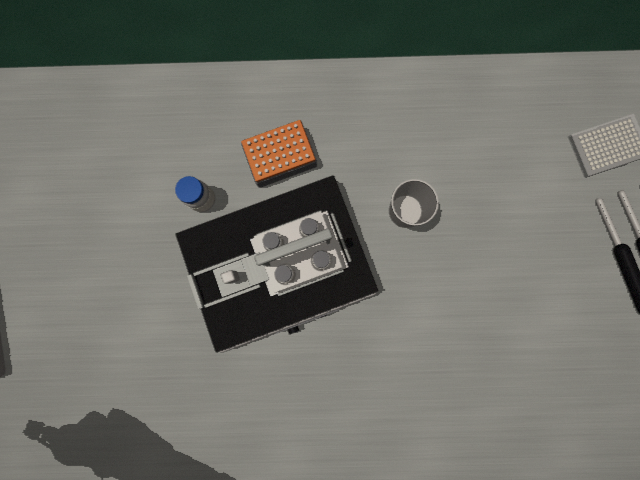

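View pics/side0.png

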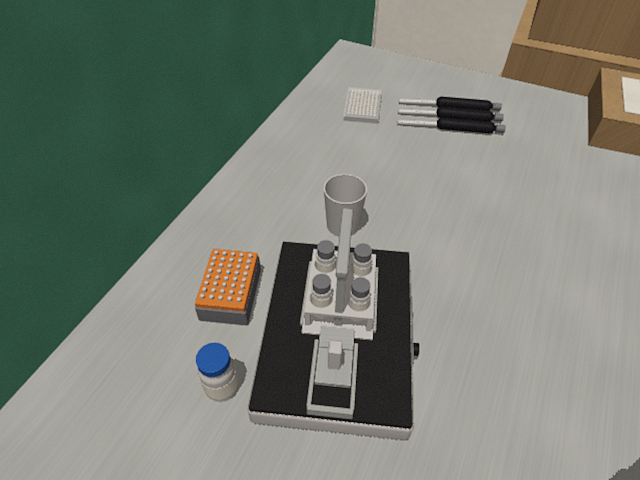

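The top view shows the platform with corners near (177,234), (333,178), (381,292) and (216,351). The handle bar runs from (257,258) to (330,235), and the post top is at (229,276). In the side view the bar runs from (346,212) to (341,310), with the post top at about (336,345). Next I'll measure these.

```bash
python3 - <<'E'
from h import *
T=dict(np.load('pics/top0.npz'));S=dict(np.load('pics/side0.npz'))
g=T['img'].max(2); m=((g<45)*255).astype('uint8'); m[:150]=0;m[380:]=0;m[:,:150]=0;m[:,400:]=0
m=cv2.morphologyEx(m,cv2.MORPH_OPEN,np.ones((5,5)))
k=max(cv2.findContours(m,0,2)[0],key=cv2.contourArea)
b=cv2.boxPoints(cv2.minAreaRect(k));P=np.array([plane(T,p,65) for p in b])
print(b.round(1).tolist(),P.round().tolist(),[np.linalg.norm(P[i]-P[i-1]).round(1) for i in range(4)])
for n,p in dict(beaker=(415,203,100),jar=(190,190,95),tip=(278,150,58)).items(): print(n,plane(T,p[:2],p[2]).round())
a=cv2.resize(T['img'][205:305,185:355],None,fx=4,fy=4,interpolation=2)
s=cv2.resize(S['img'][200:425,290:400],None,fx=2.6,fy=2.6,interpolation=2)
o=np.zeros((600,800,3),'uint8');o[:400,:510]=a[:400,:510];s=s[:, :286];o[:585,512:512+s.shape[1]]=s
cv2.imwrite('pics/z.png',o[:,:,::-1])
E
```

```text
[[172.10000610351562, 234.60000610351562], [334.29998779296875, 173.8000030517578], [378.20001220703125, 290.8999938964844], [216.0, 351.70001220703125]] [[623.0, 213.0, 65.0], [725.0, -76.0, 65.0], [516.0, -146.0, 65.0], [419.0, 135.0, 65.0]] [np.float64(218.3), np.float64(306.2), np.float64(220.5), np.float64(297.5)]
beaker [ 662. -210.  100.]
jar [696. 173.  95.]
tip [773.  25.  58.]
```

View pics/z.png

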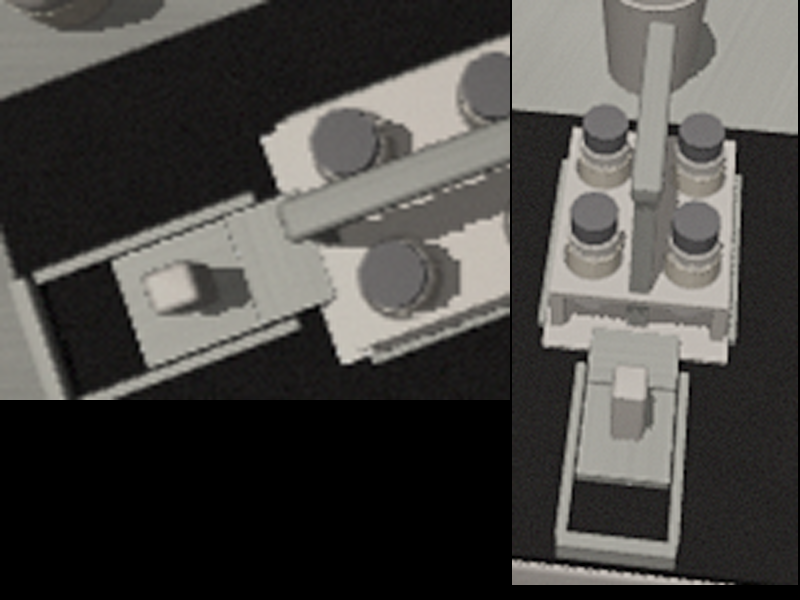

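The zoom shows the bar's top face near end at top (256,259) / side (342,273), and the post's top face centre at top (228,275.7) / side (335,345).

```bash
python3 - <<'E'
from h import *
T=dict(np.load('pics/top0.npz'));S=dict(np.load('pics/side0.npz'))
r={}
for n,a,b in [('near',(256,259.3),(342.3,273)),('far',(330.5,235),(347,210.8)),('post',(228,275.7),(335,345))]:
    r[n],e=tri(T,a,S,b); print(n,r[n].round(1),round(e,1))
P=np.array([plane(T,p,65)[:2] for p in [(177,234),(333,178),(381,292),(216,351)]])
print('platform',P.round(), [np.linalg.norm(P[i]-P[i-1]).round() for i in range(4)])
d=r['near']-r['far'];print('len',np.linalg.norm(d),'yaw of +y dir',np.degrees(np.arctan2(d[1],d[0])))
q=P[0]-P[1]+P[3]-P[2];print('platform +y dir',np.degrees(np.arctan2(q[1],q[0])))
m=(r['near']+r['far'])/2;print('mid',m,'post dist',r['post']-m,np.linalg.norm((r['post']-m)[:2]))
u=q/np.linalg.norm(q); print('origin from platform',P.mean(0)-45*u)
E
```

```text
near [565.9  44.2 205. ] 3.5
far [602.1 -64.6 202.7] 3.0
post [546.4 101.9 125.1] 1.0
platform [[ 624.  204.]
 [ 717.  -73.]
 [ 514. -151.]
 [ 421.  135.]] [np.float64(215.0), np.float64(293.0), np.float64(218.0), np.float64(301.0)]
len 114.71501134971074 yaw of +y dir 108.40004573872824
platform +y dir 108.29955232298973
mid [583.99108515 -10.16483572 203.86296409] post dist [-37.58418218 112.10162949 -78.73737988] 118.23428472477364
origin from platform [583.01480147 -13.85280757]
```

```bash
cat >> h.py <<'E'
def go(p,yaw=108.3):
    s=env.read_state(); A=R.from_euler('xyz',s['tool_rot'],degrees=True); B=R.from_euler('xyz',[180,0,yaw],degrees=True)
    print('row',(A.inv().apply(np.array(p)-s['eef_pos'])/1000).round(4),(A.inv()*B).as_rotvec(degrees=True).round(2))
    print('at',s['eef_pos'].round(1),s['tool_rot'].round(2),'F',np.round(s['force'],1),'w',round(s['grip_width'],1),round(s['grip_force'],1),'t',s['time_s'],'q',np.round(s['joint_positions']))
E
python3 -c "
from h import *
go([546,102,200])"
```

```text
row [-0.4437 -0.2404  0.0308] [-9.00e-02  2.00e-02  4.53e+01]
at [255.4 514.7 230.5] [-1.7991e+02 -1.0000e-02  1.5360e+02] F [-0.1  0.1 -0.1] w 85.7 0.0 t 0.1 q [56. 18.  3. 75. -0. 82.]
```

```bash
python3 -m handwheel '-0.03 -0.016 0 0 0 5 1; -0.07 -0.038 0 0 0 12 1; -0.11 -0.06 0 0 0 18 1; -0.15 -0.08 0 0 0 23 1; -0.19 -0.103 0 0 0 28 1; -0.23 -0.125 0 0 0 33 1; -0.27 -0.146 0 0 0 38 1; -0.31 -0.168 0 0 0 42 1; -0.35 -0.19 0 0 0 45.3 1; -0.39 -0.211 0 0 0 45.3 1; -0.425 -0.23 0.01 0 0 45.3 1; -0.44 -0.238 0.02 0 0 45.3 1; -0.4437 -0.2404 0.03 0 0 45.3 1; -0.4437 -0.2404 0.03 0 0 45.3 1; -0.4437 -0.2404 0.03 0 0 45.3 1' 30
python3 - <<'E'
from h import *
c=snap('wrist','w1'); go([546,102,90]); o,d=ray(c,(320,240));print(o,d)
Rm=cv2.Rodrigues(np.array(c['rvec'],float))[0]
for p in ([546.4,101.9,124],[584,-11,207]):
    print(cv2.projectPoints(np.array([p],float),c['rvec'],c['tvec'],c['camera_matrix'],None)[0].ravel())
E
```

```text
time_s: 1.6
eef_pos: [545.0, 103.6, 200.9]
tool_rot: [-179.9, -0.1, 108.4]
force: [-0.8, -0.0, 0.5]
grip_width: 85.4
grip_force: 0.0
row [-2.000e-03  1.000e-04  1.115e-01] [-0.02 -0.03  0.11]
at [545.3 103.8 201.5] [-1.7998e+02 -3.0000e-02  1.0841e+02] F [ 0.1 -0.3 -0.4] w 85.6 0.0 t 1.65 q [ 2. 16. -4. 70.  0. 74.]
[520.25982679 178.30211596 344.16095095] [ 0.10454013 -0.31293978 -0.94400215]
[321.05798088 246.46866033]
[321.13504814 553.79926567]
```

View pics/w1.png

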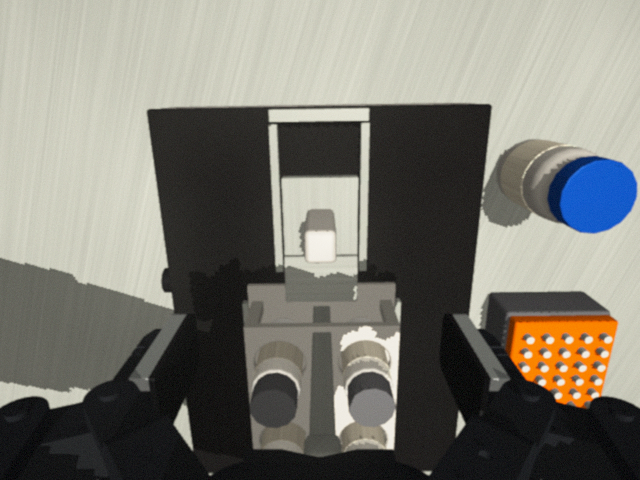

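The post's top face is centred at (320,246), within a pixel of its predicted position, and the platform edge is level in the image, so the yaw is right. I'll descend and grip the post.

```bash
python3 -m handwheel '-0.001 0 0.02 0 0 0 1; -0.002 0 0.05 0 0 0 1; -0.002 0 0.08 0 0 0 1; -0.002 0 0.1 0 0 0 1; -0.002 0 0.11 0 0 0 1; -0.002 0 0.11 0 0 0 1; -0.002 0 0.11 0 0 0 0; -0.002 0 0.11 0 0 0 0; -0.002 0 0.11 0 0 0 0; -0.002 0 0.11 0 0 0 0; -0.002 0 0.11 0 0 0 0; -0.002 0 0.11 0 0 0 0; -0.002 0 0.11 0 0 0 0; -0.002 0 0.11 0 0 0 0' 40
```

```text
time_s: 3.05
eef_pos: [546.7, 100.3, 92.1]
tool_rot: [-180.0, 0.0, 108.3]
force: [-2.2, -1.6, 5.4]
grip_width: 17.3
grip_force: 39.8
```

Gripped at 17.3 mm, which fits the 18 mm post. Next I'll slide it back along tool +x.

```bash
python3 -m handwheel '0.004 0 0 0 0 0 0; 0.009 0 0 0 0 0 0; 0.014 0 0 0 0 0 0; 0.019 0 0 0 0 0 0; 0.024 0 0 0 0 0 0; 0.029 0 0 0 0 0 0; 0.033 0 0 0 0 0 0; 0.036 0 0 0 0 0 0; 0.039 0 0 0 0 0 0; 0.041 0 0 0 0 0 0; 0.041 0 0 0 0 0 0; 0.041 0 0 0 0 0 0'
```

```text
time_s: 4.25
eef_pos: [534.9, 133.9, 92.0]
tool_rot: [-179.9, 0.6, 108.1]
force: [0.3, -20.8, 3.5]
grip_width: 17.1
grip_force: 40.6
```

A 21 N resisting force suggests the clamp is at its stop. I'll release, rise and check by picture.

```bash
python3 -m handwheel '0 0 0 0 0 0 1; 0 0 0 0 0 0 1; 0 0 0 0 0 0 1; 0 0 0 0 0 0 1; 0 0 -0.02 0 0 0 1; 0 0 -0.05 0 0 0 1; 0 0 -0.09 0 0 0 1; 0 0 -0.13 0 0 0 1; 0 0 -0.17 0 0 0 1; 0 0 -0.19 0 0 0 1; 0 0 -0.2 0 0 0 1; 0 0 -0.2 0 0 0 1; 0 0 -0.2 0 0 0 1'
python3 - <<'E'
from h import *
c=snap('wrist','w2'); go([584,-11,290])
s=snap('side','side1'); snap('top','top1')
cr=cv2.resize(s['img'][200:430,250:420],None,fx=2.5,fy=2.5,interpolation=2)
o=np.zeros((580,800,3),'uint8'); o[:575,:425]=cr; w=cv2.resize(c['img'],(373,280));o[:280,427:]=w
cv2.imwrite('pics/z2.png',o[:,:,::-1])
E
```

```text
time_s: 5.55
eef_pos: [533.5, 139.6, 289.9]
tool_rot: [-179.9, -0.0, 108.3]
force: [0.1, -0.1, -0.2]
grip_width: 85.4
grip_force: 0.0
row [-0.1588  0.0009 -0.0006] [-0.16 -0.04  0.01]
at [533.3 139.5 289.5] [-1.7984e+02 -4.0000e-02  1.0831e+02] F [ 0.1  0.  -0.4] w 85.4 0.0 t 5.6 q [ 6. 15.  7. 82.  0. 78.]
```

View pics/z2.png

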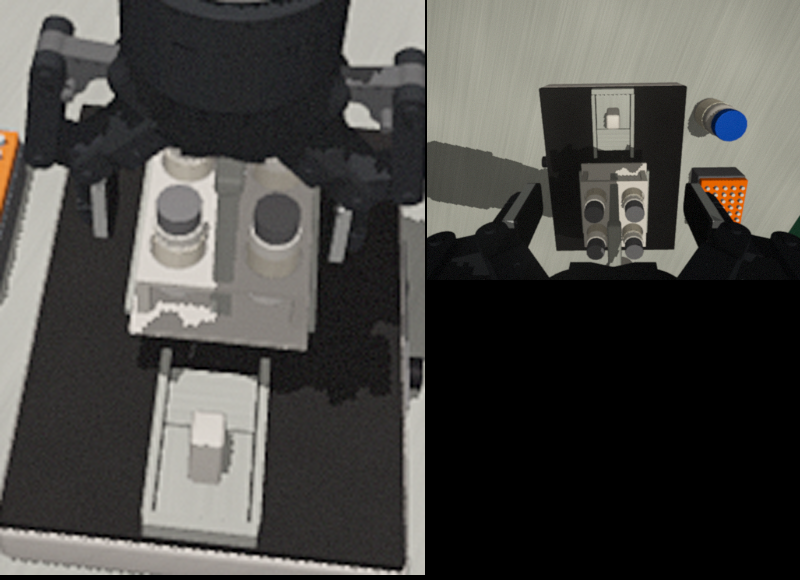

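The clamp plate now lies against the stop bar (side crop, about (205,525)), and the lip is clear of the rack's foot. The rack hasn't moved. Next I'll move over the handle at (584,-12.5) and lower onto it.

```bash
python3 -m handwheel '-0.02 0 0 0 0 0 1; -0.05 0 0 0 0 0 1; -0.08 0 0 0 0 0 1; -0.11 0 0 0 0 0 1; -0.14 0 0 0 0 0 1; -0.155 0 0 0 0 0 1; -0.16 0.0005 0 0 0 0 1; -0.16 0.0005 0.01 0 0 0 1; -0.16 0.0005 0.03 0 0 0 1; -0.16 0.0005 0.05 0 0 0 1; -0.16 0.0005 0.07 0 0 0 1; -0.16 0.0005 0.09 0 0 0 1; -0.16 0.0005 0.1 0 0 0 1; -0.16 0.0005 0.108 0 0 0 1; -0.16 0.0005 0.108 0 0 0 1; -0.16 0.0005 0.108 0 0 0 1'
python3 - <<'E'
from h import *
s=snap('side','side2'); go([584,-12.5,181])
cv2.imwrite('pics/z3.png',cv2.resize(s['img'][120:420,180:480],(600,600),interpolation=2)[:,:,::-1])
E
```

```text
time_s: 7.3
eef_pos: [585.0, -12.0, 183.9]
tool_rot: [179.9, 0.0, 108.3]
force: [-0.1, -0.5, 1.3]
grip_width: 85.6
grip_force: 0.0
row [ 0.0001 -0.0013  0.0032] [0.08 0.03 0.01]
at [585.2 -12.2 184.2] [1.7992e+02 3.0000e-02 1.0831e+02] F [0.4 0.3 0.2] w 85.3 0.0 t 7.35 q [-9. 20. -1. 69.  0. 63.]
```

View pics/z3.png

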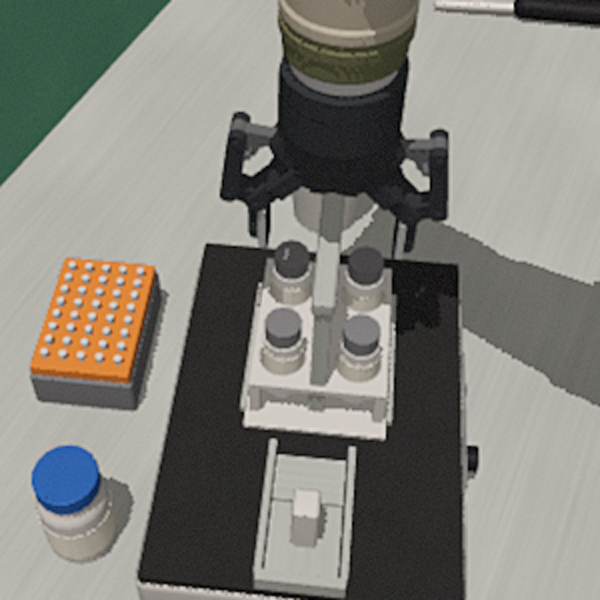

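The handle (about (328,215)) lies between the open fingers (258 and 408), slightly left of centre by 1–2 mm. I'll close on it with 100 N.

```bash
python3 -m handwheel '0 -0.001 0.003 0 0 0 1; 0 -0.001 0.003 0 0 0 0; 0 -0.001 0.003 0 0 0 0; 0 -0.001 0.003 0 0 0 0; 0 -0.001 0.003 0 0 0 0; 0 -0.001 0.003 0 0 0 0; 0 -0.001 0.003 0 0 0 0; 0 -0.001 0.003 0 0 0 0; 0 -0.001 0.003 0 0 0 0; 0 -0.001 0.003 0 0 0 0; 0 -0.001 0.003 0 0 0 0; 0 -0.001 0.003 0 0 0 0' 100
```

```text
time_s: 8.55
eef_pos: [584.5, -12.5, 180.7]
tool_rot: [179.9, 0.0, 108.3]
force: [3.2, 1.9, 2.9]
grip_width: 14.5
grip_force: 97.7
```

```bash
python3 -m handwheel '0 0 -0.002 0 0 0 0; 0 0 -0.005 0 0 0 0; 0 0 -0.009 0 0 0 0; 0 0 -0.014 0 0 0 0; 0 0 -0.02 0 0 0 0; 0 0 -0.027 0 0 0 0; 0 0 -0.035 0 0 0 0; 0 0 -0.043 0 0 0 0; 0 0 -0.051 0 0 0 0; 0 0 -0.059 0 0 0 0; 0 0 -0.067 0 0 0 0; 0 0 -0.074 0 0 0 0; 0 0 -0.08 0 0 0 0; 0 0 -0.084 0 0 0 0; 0 0 -0.086 0 0 0 0; 0 0 -0.086 0 0 0 0; 0 0 -0.086 0 0 0 0; 0 0 -0.086 0 0 0 0; 0 0 -0.086 0 0 0 0; 0 0 -0.086 0 0 0 0'
python3 - <<'E'
from h import *
s=snap('side','side3'); t=snap('top','top3'); go([584,-12.5,181]); print(env.read_state()['wrist_torque'])
o=np.zeros((600,800,3),'uint8');o[:,:500]=cv2.resize(s['img'][120:420,190:440],(500,600),interpolation=2);o[:450,500:]=cv2.resize(t['img'][100:400,170:370],(300,450))
cv2.imwrite('pics/z4.png',o[:,:,::-1])
E
```

```text
time_s: 10.55
eef_pos: [583.6, -12.6, 266.1]
tool_rot: [-180.0, -0.0, 108.3]
force: [0.3, 1.2, -6.4]
grip_width: 14.8
grip_force: 99.2
row [-0.      0.0003  0.0852] [-0.   -0.01 -0.  ]
at [583.7 -12.6 266.2] [-1.800e+02 -1.000e-02  1.083e+02] F [-0.3  0.5 -5.5] w 14.3 99.2 t 10.65 q [-9. 19.  8. 80.  0. 63.]
[-0.06239596  0.02720398 -0.0117449 ]
```

View pics/z4.png

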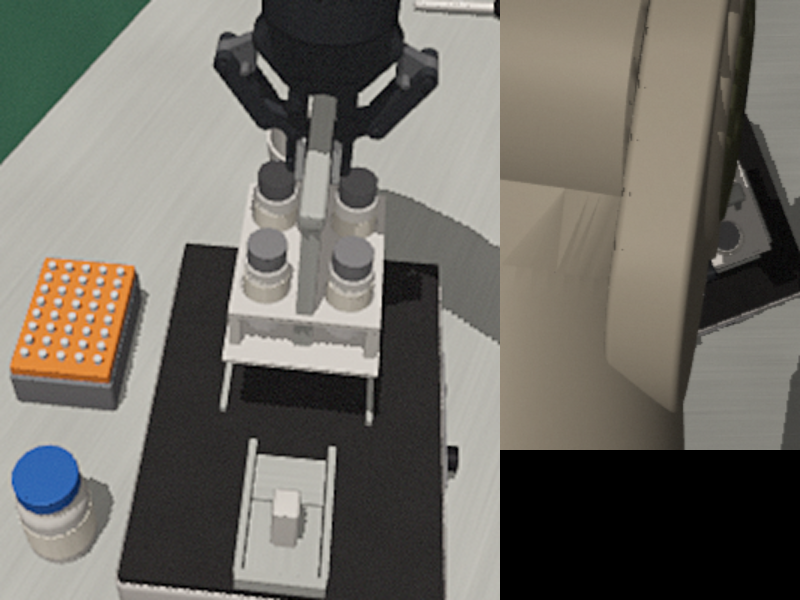

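The rack is up with all four bottles in it, and the clamp is still at its stop. As a numeric check of level, I'll compare the near bar end and foot corners, seen at (346.5,231) and about (301.5,298.5)/(379,305), with where a level rack would put them.

```bash
python3 - <<'E'
from h import *
S=dict(np.load('pics/side3.npz')); y=np.array([-.314,.949,0]);x=np.array([.949,.314,0]);z=np.array([0,0,1.])
c=np.array([583.7,-12.6,285.2-135])
for tl in(-.1,0,.1):
    Q=R.from_rotvec(x*tl).as_matrix(); b=c+135*z
    pts=np.array([b+Q@v for v in(59*y+7*z,53*x+72*y-130*z,-53*x+72*y-130*z)])
    print(tl,cv2.projectPoints(pts,S['rvec'],S['tvec'],S['camera_matrix'],None)[0].reshape(-1,2).round(1).tolist())
E
```

```text
-0.1 [[344.7, 230.8], [302.1, 292.8], [378.4, 300.9]]
0 [[345.0, 227.1], [300.7, 298.1], [378.5, 306.4]]
0.1 [[345.3, 223.1], [299.2, 302.6], [378.7, 311.1]]
```

The foot corners match a level rack to about 0.03 rad, and its underside is about 150 mm above the bench, 85 mm clear of the platform. I'm handing in.

```bash
python3 -c "
from h import *
print(env.sign_off())"
```

```text
the job is handed in; nothing more can be done
None
```

I handed the job in at about 10.7 s, with no verdict returned: the clamp is back at its stop, and the arm is holding the rack level (within about 0.03 rad), about 85 mm above the platform with all four bottles in it and the bystanders untouched.

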